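# Unlock the stock cage and hold its gate open

## Task

A workmate is about to unload the black stock cage, so open its yellow gate: first turn the black knob anticlockwise to its end stop, then squeeze the red catch fully home and after it the blue catch. Then swing the gate by its orange handle towards the robot, past its detent, to wide open (about square to the cage front), and finish while still holding it there by the handle, because it springs back if let go. Leave everything else on the table and on the cage where it is.

Things in the scene. Friction and masses are not known exactly. Their poses are not given: they have to be found in the camera images.
- cage: Fixed black lattice crate, 240 (x) by 360 (y) by 150 mm high. Origin: centre of its underside, on the table. +x to its back, +y to its gate hinge side; its front (-x) faces the robot. A grey deck on the front of its top (150 mm above the table) carries knob and catches, none above 192 mm; the roof behind it carries a tape roll and a jar, up to 205 mm.
- knob_grip (a point): Black knob on the deck near the cage's -y end: an upright bar grip 42 mm long, 14 mm thick, 30 mm tall on a 44 mm disc. The point is on the vertical turning axis, 10 mm below the bar's top, 19 mm above the disc, and turns with the knob: its x axis lies along the bar, which at knob 0 lies along the cage's x.
- knob (a joint): Knob angle in rad, growing anticlockwise seen from above; end stops at 0 and 1.6 (open). It starts at 0.2 to 0.5 and stays where it is left (0.05 N m friction). It winds back a deadbolt that locks the gate; the bolt is clear from 1.4.
- red_squeeze (a point): Red catch on a red foot: a fixed grey plate (on the cage's -y side, outer face 17 mm from this point) and a red tab (+y side, outer face 31 mm away when out, 19 mm when home), both 24 mm wide in x, 10 mm thick, tops 12 mm above the point. Pinch both from above along the cage's y: 48 mm over both out, 36 mm home. The point is fixed, 28 mm above the deck, axes as the cage's. Red and blue may swap.
- red_catch (a joint): Travel of the red tab in m: 0 to 0.002 at the start (out, locking the gate), 0.012 squeezed home (end stop; its bolt is clear from about 0.010). It slides stiffly (5 N) and stays where it is left.
- blue_squeeze (a point): Blue catch, same shape as the red one, with a blue tab and foot: same point, axes and sizes. The two catches stand 95 mm apart.
- blue_catch (a joint): Travel of the blue tab in m, as for the red.
- gate_handle (a point): Orange upright round post on the top edge of the yellow gate, 18 mm in diameter, free from 152 to 216 mm above the table. The point is on the post's axis, 190 mm above the table, 26 mm below its top. Distance from the hinge axis 165 mm. Turns with the gate.
- gate_hinge (a point): Point on the gate's vertical hinge axis at the height of its top edge (150 mm). The yellow gate is 205 mm long, 12 mm thick; shut, it lies along the cage's front from the hinge to the cage's -y. Opening takes the handle towards the cage's -x (clockwise seen from above).
- gate (a joint): Gate angle in rad: 0 shut, growing as it opens, stop at 1.62. A spring pulls it shut (1 N at the handle when shut, 2.5 N wide open); a detent between about 0.45 and 1.05 rad adds up to some 6 N; let go wide open, it springs back to about 1.05 or less. It cannot open while the knob's bolt or a catch is in.
- tape_roll: Bystander: paper tape roll 90 mm across, 30 mm high, lying on the cage roof; origin under its centre.
- jar: Bystander: amber jar 60 mm across, 55 mm high, on the cage roof; origin under its centre.
- mug: Bystander: blue mug 80 mm across, 90 mm high, on the table in front of the cage's -y end, clear of the gate's swing; origin under its centre.
- wrench: Bystander: steel wrench 180 mm long lying on the table beyond the hinge side; origin mid-length, underside.
- bottle: Bystander: white bottle 70 mm across, 170 mm high, on the table at the cage's +y side; origin under its centre.
- carton: Bystander: cardboard box 120 by 100 by 90 mm high on the table at the cage's -y side; origin under its centre.
- screwdriver: Bystander: screwdriver 200 mm long lying on the table; origin mid-length, underside.

How it is judged:
On the way, in this order (a step that is already met when the one before it is completed fails the run):
1. the knob is at its anticlockwise end stop, both catches still out (value of joint knob above 1.5 rad and value of joint each of red_catch, blue_catch below 0.006 m), for 0.2 s.
2. the red catch is squeezed home, the blue one still out (value of joint red_catch above 0.0105 m and value of joint blue_catch below 0.006 m), for 0.2 s.
3. the blue catch is squeezed home (value of joint blue_catch above 0.0105 m), for 0.2 s.
4. the gate has passed its detent (value of joint gate above 1.1 rad), for 0.1 s.
At the end, for the whole second after the job is handed in: The gate is held still at more than 1.3 rad open (75 degrees) with the fingers bearing on its orange handle (over 0.5 N), the knob within 0.15 rad of its anticlockwise stop, both catches within 2 mm of home, and none of the loose things around moved by 30 mm or more (value of joint gate above 1.3 rad and velocity of joint gate between -0.1 and 0.1 rad/s and contact force between the fingers and gate_c5 above 0.5 N and value of joint knob above 1.45 rad and value of joint each of red_catch, blue_catch above 0.01 m and distance of each of tape_roll, jar, mug, wrench, bottle, carton, screwdriver from where it was at the start of the episode below 0.03 m); the arm keeps its last pose, push and grip.
It fails at once if one of the loose things around is pushed 40 mm or more or knocked off (distance of any of tape_roll, jar, mug, wrench, bottle, carton, screwdriver from where it was at the start of the episode above 0.04 m).
It also fails if it takes over 67 s, if anything falls off the work surface, if the arm or the gripper's body presses on something with over 40 N, if the wrist force passes 120 N, or if a joint passes its speed limit or range.

## Robot

A 6-joint arm with a two-finger parallel gripper is mounted at the origin on the work surface. World frame = base frame: x ahead of the robot, y to its left, z up, the work surface at z = 0. Lengths are in m, angles in rad, forces in N, time in s.
With the tool pointing down it reaches from about 0.4 to 0.825 m from the base axis. Payload 7 kg.
Tool frame: the origin (TCP) lies on the centre line of the jaws, within the pads' length; the fingertips stand 19 mm ahead of it and the grasp point (between the pads) is the TCP (manip.finger_overhang is the z of the fingertips in the tool frame, in m); z points along the fingers, y is the direction in which the jaws open and shut (so a half turn about z gives the same grasp; the last joint's range is limited). The gripper opens to 88 mm and grips with 3 to 60 N. Pads are 19 mm wide; open, the fingers measure 130 mm over their backs; the gripper's body (78 mm by 193 mm) begins 47 mm behind the grasp point.
Start: joints at [1.574, 0.359, 0.012, 0, -1.224, -0.288], TCP at [0.19, 0.648, 0.246] pointing down, gripper open.
Joint ranges: [-3.07, 3.07], [-1.43, 2.12], [-1.02, 1.25], [-3.03, 1.67], [-3.05, -0], [-3.03, 3.03]. Speed limits (rad/s): [2.39, 2.39, 3.01, 3.14, 3.14, 3.14].

## Interface

Orientations are given as a unit quaternion [w, x, y, z].
In Python, from cell import get_obs, eyes, sign_off, manip gives the robot as it stands.
- The arm moves only by the shell command python3 -m handwheel 'ROWS'. ROWS is text: rows parted by semicolons, each of 7 numbers parted by spaces: the turn, a rotation vector about the tool's x, y, z in degrees, then the shift along the tool's x, y, z in m, then the finger opening in m, from 0 to 0.0876. A call has 1 to 12 rows; each row shifts and turns the pose as measured when the row begins, along the tool's axes as they then stand; what a row does not reach is not made up. A row lasts 1/10 s, in which the tool goes at most 50 mm and 8.59 degrees, less where a joint would pass 70% of its speed; a pose out of reach is approached as far as the arm can. A call is refused whole if a number of a shift passes 0.05 or a number of a turn 8.59, either way. A call with a gripper value outside its range is refused whole. The fingers move at their own pace and stop on an object; the grip force is fixed at half the most. Time passes only in rows, so rows that do not move let the fingers close. It gives the time, the measured TCP pose, the force and the opening at its end, in the units of the state.
- get_obs(): the state, without advancing time (a new reading comes with each control period).
- eyes.snapshot(name): name is "scene" or "side" or "wrist"; returns (picture, depth): 384x512x3 uint8, red, green, blue; 384x512 float32, m along the optical axis (not along the pixel's ray), 0 where there is no reading.
- eyes.camera_info(name): a dict with "K" (3x3 intrinsics, pixels), "extrinsics" (4x4, takes a point from camera to world coordinates). Camera axes: x right, y up, looking along -z (the intrinsics and any distortion apply to the point x, -y, -z); pixel columns grow to the right and rows downward; lengths in m; the calibration is good to about 2 mm. The wrist camera is an equidistant fisheye: a pixel r from the principal point sees the ray r / f radians off the axis. A picture is of the moment at which its call begins: read the wrist's pose just before it. camera_info takes no time and is no camera call; for the wrist camera it gives the pose at the moment of the call.
- sign_off(): hands the job in, once; it reports no verdict.
The state is a dict: "time_s": time; "qpos": joint angles; "joint_vel": joint speeds; "effort": joint torques, N m; "tcp_pos": TCP position; "orientation": TCP orientation; "contact_force": force on the tool from outside, world axes, zero at the start; "torque": the same for the moment, N m; "opening": finger opening in m.
Only numpy, scipy, OpenCV 4.12 (cv2) and the standard library are available. Lean on these libraries where they do the work, as an engineer would, in place of code of your own. Each camera call takes 0.05 s, during which the arm holds its last target. There are 200 camera calls.

## Working session

There is one attempt and no reset: what is moved stays moved. The work goes in short steps, Python scripts to look and compute and a shell command to move; the robot and the scene stay as the last step left them, time stands still between calls to the robot, and variables do not carry over. Pictures are saved under pics/ and viewed, about 8 in all and at most 12, crops included, and the job is handed in when it is done.

```bash
ls; mkdir -p pics; python3 - <<'E'
from cell import get_obs, eyes, manip
import cv2, numpy as np
o=get_obs(); print(o); print(manip.finger_overhang)
for n in ("scene","side"):
    p,d=eyes.snapshot(n); cv2.imwrite(f"pics/{n}0.png",p[:,:,::-1]); np.savez(f"pics/{n}0.npz",p=p,d=d,**eyes.camera_info(n))
a=cv2.imread("pics/scene0.png");b=cv2.imread("pics/side0.png")
E
```

```text
pics
{'time_s': 0.0, 'qpos': array([ 1.57409354e+00,  3.59371908e-01,  1.10811980e-02, -3.64944957e-04,
       -1.22407641e+00, -2.88094513e-01]), 'joint_vel': array([ 0.00116632,  0.00078178,  0.00075526,  0.00218942,  0.00104663,
       -0.00029274]), 'effort': array([-2.37888671e-03, -5.82723463e+01,  2.93076038e+01,  6.99756458e+00,
        7.07656582e-03, -1.57113959e-04]), 'tcp_pos': array([0.18954324, 0.64737939, 0.24463939]), 'orientation': array([ 8.01984459e-04,  9.89869292e-01, -1.41979359e-01, -5.57227301e-05]), 'contact_force': array([-0.04416638, -0.18371088, -0.67990313]), 'torque': array([-0.02802358, -0.0052376 , -0.02994618]), 'opening': 0.087334189710982}
0.019
```

View pics/scene0.png

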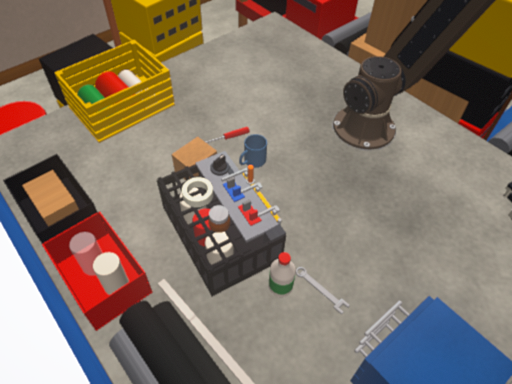

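View pics/side0.png

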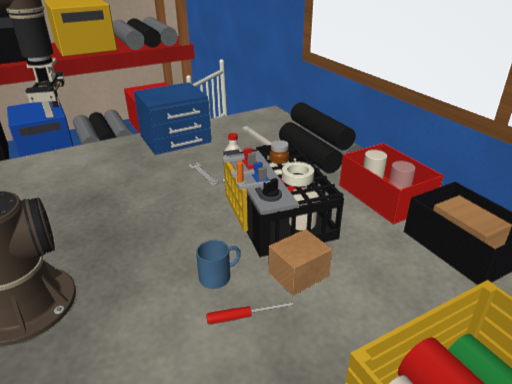

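The scene view shows the cage near pixel (225,215), with the knob at (220,165), blue catch (235,190), red catch (250,213), orange handle (250,173). The side view shows the same, with the mug at (215,262) and the carton at (300,260). Next I compute 3D positions.

```bash
cat > h.py <<'E'
import numpy as np, cv2
def cloud(p,d,K,E):
    v,u=np.indices(d.shape); x=(u-K[0,2])/K[0,0]*d; y=(v-K[1,2])/K[1,1]*d
    return np.stack([x,-y,-d],-1)@E[:3,:3].T+E[:3,3]
E
python3 - <<'E'
from h import *
for n in ("scene","side"):
    z=np.load(f"pics/{n}0.npz"); P=cloud(z["p"],z["d"],z["K"],z["extrinsics"]); hsv=cv2.cvtColor(z["p"],cv2.COLOR_RGB2HSV)
    H,S,V=[hsv[...,i].astype(int) for i in range(3)]
    print(n,"cam",z["extrinsics"][:3,3].round(3), "ctr",P[215,225] if n=="scene" else P[200,280])
    roi=(z["d"]>0)&(P[...,0]>.2)&(P[...,0]<.95)&(abs(P[...,1])<.6)
    def rep(name,m):
        m=m&roi; k,l,s,c=cv2.connectedComponentsWithStats(m.astype(np.uint8))
        for i in range(1,k):
            if s[i,4]>12:
                q=P[l==i]; print(name,"px",c[i].round(),s[i,4],"mean",q.mean(0).round(3),"min",np.percentile(q,3,0).round(3),"max",np.percentile(q,97,0).round(3))
    up=P[...,2]>.155
    rep("red",((H<5)|(H>174))&(S>140)&(V>70)&up)
    rep("blue",(H>105)&(H<130)&(S>120)&up)
    rep("orange",(H>6)&(H<17)&(S>170)&(V>120)&up)
    rep("yellow",(H>20)&(H<32)&(S>150)&(P[...,2]<.17)&(P[...,2]>.05))
    m=(S<60)&(V>70)&(abs(P[...,2]-.150)<.006)&roi
    k,l,s,c=cv2.connectedComponentsWithStats(m.astype(np.uint8)); i=1+s[1:,4].argmax()
    q=P[l==i]; r=cv2.minAreaRect((q[:,:2]*1000).astype(np.float32)); print("deck",r,s[i],q[:,2].mean(), cv2.boxPoints(r).round().tolist())
    m=(P[...,2]>.16)&(V<70)&(S<90)&roi; rep("knob",m)
    p=z["p"]; 
    c=p[140:270,150:300] if n=="scene" else p[130:260,215:350]
    cv2.imwrite(f"pics/{n}0c.png",cv2.resize(c[...,::-1],None,fx=4,fy=4,interpolation=cv2.INTER_CUBIC))
E
```

```text
scene cam [1.133 0.661 1.171] ctr [0.74823263 0.10664221 0.20816708]
red px [251. 215.] 159 mean [0.676 0.129 0.167] min [0.658 0.089 0.155] max [0.689 0.151 0.19 ]
red px [284. 258.] 121 mean [0.697 0.289 0.17 ] min [0.682 0.273 0.163] max [0.71  0.302 0.174]
blue px [235. 192.] 147 mean [0.66  0.035 0.167] min [ 0.644 -0.01   0.155] max [0.672 0.057 0.19 ]
blue px [398. 329.] 434 mean [0.627 0.595 0.188] min [0.513 0.591 0.185] max [0.732 0.6   0.191]
orange px [250. 172.] 55 mean [0.594 0.026 0.199] min [0.586 0.016 0.165] max [0.598 0.031 0.22 ]
yellow px [129. 102.] 2217 mean [ 0.673 -0.573  0.113] min [ 0.505 -0.582  0.052] max [ 0.829 -0.567  0.167]
yellow px [263. 199.] 66 mean [0.604 0.099 0.15 ] min [0.596 0.069 0.146] max [0.611 0.13  0.153]
yellow px [276. 217.] 17 mean [0.617 0.17  0.151] min [0.612 0.162 0.147] max [0.622 0.176 0.154]
deck ((658.181884765625, 39.35688781738281), (362.9352111816406, 125.29447937011719), 82.17171478271484) [ 195  151   91   91 2103] 0.15100621413553084 [[571.0, -132.0], [696.0, -149.0], [745.0, 211.0], [621.0, 228.0]]
knob px [219. 164.] 
[... 858 characters left out ...]
 mean [0.587 0.018 0.19 ] min [0.581 0.013 0.162] max [0.595 0.026 0.215]
yellow px [236. 191.] 565 mean [0.594 0.063 0.102] min [ 0.579 -0.017  0.054] max [0.614 0.172 0.149]
yellow px [425. 332.] 4911 mean [ 0.668 -0.58   0.129] min [ 0.491 -0.596  0.062] max [ 0.822 -0.572  0.169]
deck ((654.104736328125, 23.889373779296875), (330.44036865234375, 108.86724090576172), 79.18939208984375) [246 151  53  63 920] 0.14910270235298412 [[570.0, -128.0], [677.0, -149.0], [739.0, 176.0], [632.0, 196.0]]
knob px [54. 90.] 32 mean [0.207 0.571 0.319] min [0.201 0.548 0.299] max [0.214 0.591 0.334]
knob px [271. 189.] 254 mean [ 0.627 -0.083  0.177] min [ 0.609 -0.096  0.16 ] max [ 0.649 -0.07   0.197]
```

View pics/scene0c.png

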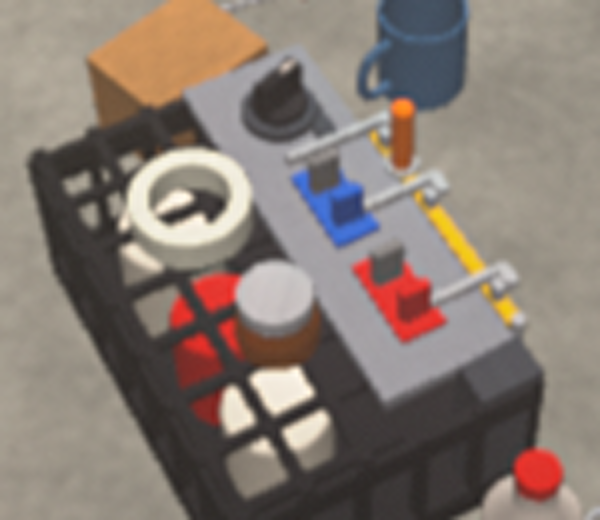

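Layout is clear; cage yaw is about -10°. I'm moving in over the catches for a close look.

```bash
python3 -m handwheel '0 0 0 0 0 -0.05 0.0876;0 0 0 0.035 0.026 -0.02 0.0876;0 0 0 0.04 0.03 0 0.0876;0 0 0 0.04 0.03 0 0.0876;0 0 0 0.04 0.03 0 0.0876;0 0 0 0.04 0.03 0 0.0876;0 0 0 0.04 0.03 0 0.0876;0 0 0 0.04 0.03 0 0.0876;0 0 0 0.04 0.03 0 0.0876;0 0 0 0.04 0.03 0 0.0876;0 0 0 0.04 0.03 0 0.0876;0 0 0 0.04 0.03 0 0.0876'
```

```text
time_s: 1.3
tcp_pos: [0.5134, 0.2107, 0.315]
orientation: [0.005, 0.991, -0.137, -0.0]
contact_force: [1.0, 0.7, 0.5]
opening: 0.0876
```

```bash
python3 -m handwheel '0 0 0 0.035 0.032 0 0.0876;0 0 0 0.035 0.032 0 0.0876;0 0 0 0.035 0.032 0 0.0876;0 0 0 0.035 0.032 0 0.0876;0 0 0 0.025 0.02 0 0.0876;0 0 -5 0 0 0 0.0876;0 0 0 0 0 0 0.0876' && python3 - <<'E'
from h import *
from cell import eyes,get_obs
print(get_obs()["tcp_pos"],get_obs()["orientation"])
i=eyes.camera_info("wrist"); p,d=eyes.snapshot("wrist"); np.savez("pics/w1.npz",p=p,d=d,**i); cv2.imwrite("pics/w1.png",cv2.resize(p[...,::-1],None,fx=1.5,fy=1.5,interpolation=cv2.INTER_CUBIC)); print(i)
E
```

```text
time_s: 2.0
tcp_pos: [0.6369, 0.0083, 0.3127]
orientation: [0.006, 0.995, -0.096, -0.003]
contact_force: [0.2, 0.8, -0.5]
opening: 0.088
[0.63693646 0.0082502  0.31266459] [ 0.00616363  0.99531593 -0.09642474 -0.00323791]
{'K': array([[297.31863964,   0.        , 257.49637383],
       [  0.        , 297.31863964, 195.82811328],
       [  0.        ,   0.        ,   1.        ]]), 'extrinsics': array([[-0.19271098,  0.93341889,  0.30264115,  0.71870048],
       [-0.98117187, -0.18732883, -0.04700721, -0.00492095],
       [ 0.01281599, -0.30600178,  0.95194467,  0.45214301],
       [ 0.        ,  0.        ,  0.        ,  1.        ]])}
```

View pics/w1.png

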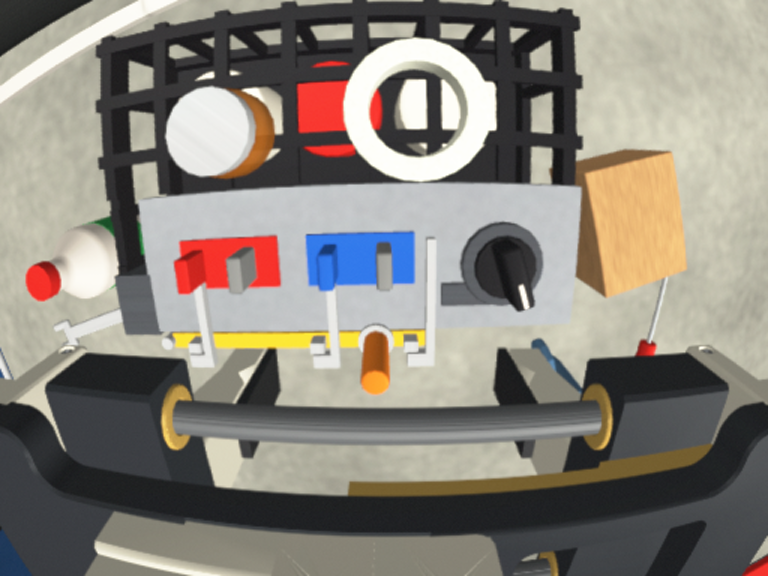

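The wrist view shows red catch at (215,268), blue at (355,265), knob (503,268) with the bar pointing to (525,300), and the orange post (375,370). Next I locate these precisely.

```bash
cat >> h.py <<'E'
def fcloud(p,d,K,E):
    v,u=np.indices(d.shape); a=(u-K[0,2])/K[0,0]; b=(v-K[1,2])/K[1,1]; t=np.hypot(a,b); s=np.tan(t)/np.maximum(t,1e-9)
    return np.stack([a*s*d,-b*s*d,-d],-1)@E[:3,:3].T+E[:3,3]
E
python3 - <<'E'
from h import *
z=np.load("pics/w1.npz"); P=fcloud(z["p"],z["d"],z["K"],z["extrinsics"]); hsv=cv2.cvtColor(z["p"],cv2.COLOR_RGB2HSV)
H,S,V=[hsv[...,i].astype(int) for i in range(3)]
v,u=np.indices(z["d"].shape); roi=(z["d"]>0)&(v<265)
Z=P[...,2]
deck=(S<60)&(V>90)&(abs(Z-.15)<.006)&roi&(v>120)&(v<225)&(u>90)&(u<390)
q=P[deck]; r=cv2.minAreaRect((q[:,:2]*1000).astype(np.float32)); print("deck z",q[:,2].mean(),r,cv2.boxPoints(r).round().tolist())
def rep(n,m):
    m=m&roi; k,l,s,c=cv2.connectedComponentsWithStats(m.astype(np.uint8)); 
    for i in range(1,k):
        if s[i,4]>25:
            q=P[l==i]; rr=cv2.minAreaRect((q[:,:2]*1000).astype(np.float32)); print(n,"px",c[i].round(),s[i,4],"z",np.percentile(q[:,2],[5,95]).round(3),"rect c",np.round(rr[0],1),"sz",np.round(rr[1],1),"ang",round(rr[2],1))
red=((H<6)|(H>174))&(S>140)&(v>140)
blue=(H>105)&(H<130)&(S>120)&(v>140)
rep("redfoot",red&(Z<.168)); rep("redtab",red&(Z>.184)); rep("bluefoot",blue&(Z<.168)); rep("bluetab",blue&(Z>.184))
rep("plate",(S<60)&(Z>.184)&(Z<.196)&(V>60)&(v>150)&(v<200))
rep("orangetop",(H>5)&(H<18)&(S>150)&(Z>.212)&(v>200))
rep("orange",(H>5)&(H<18)&(S>150)&(Z>.155)&(Z<.212)&(v>200))
rep("yellow",(H>20)&(H<32)&(S>150)&(Z<.156)&(Z>.144))
kn=(Z>.184)&(u>300)&(u<365)&(v>150)&(v<215); rep("knobtop",kn); rep("disc",(V<80)&(Z>.158)&(Z<.168)&(u>300)&(u<370)&(v>140)&(v<205))
rep("rods",(S<50)&(V>90)&(Z>.156)&(Z<.18)&(v>150)&(v<250)&(u>120)&(u<300))
E
```

```text
deck z 0.15082425068827152 ((653.2625122070312, 35.625091552734375), (345.34954833984375, 120.39319610595703), 78.3566665649414) [[559.0, -121.0], [677.0, -146.0], [747.0, 193.0], [629.0, 217.0]]
redfoot px [156. 172.] 1349 z [0.154 0.161] rect c [669.3 115.4] sz [74. 36.] ang 80.2
redfoot px [ 34. 184.] 134 z [0.157 0.168] rect c [695.7 278.7] sz [30.  12.6] ang 5.2
redfoot px [430. 232.] 94 z [0.012 0.026] rect c [ 447.5 -282.1] sz [19.1 18.8] ang 76.7
redtab px [122. 184.] 234 z [0.185 0.191] rect c [673.2 136.6] sz [ 9.7 23.9] ang 80.0
bluefoot px [241. 171.] 1827 z [0.154 0.157] rect c [652.   23.6] sz [73.9 37.3] ang 79.7
bluetab px [216. 181.] 273 z [0.187 0.191] rect c [656.3  42.7] sz [10.2 22.9] ang 81.1
plate px [256. 180.] 256 z [0.189 0.192] rect c [650.6   6.6] sz [ 9.3 23.2] ang 80.1
plate px [157. 182.] 260 z [0.186 0.192] rect c [667.2  99.6] sz [10.1 23. ] ang 78.8
orangetop px [248. 253.] 220 z [0.213 0.217] rect c [591.1  24.8] sz [15.8 16.1] ang 44.0
orange px [250. 235.] 374 z [0.162 0.21 ] rect c [595.5  22.2] sz [17.1  7.1] ang 66.2
yellow px [177. 226.] 675 z
[... 224 characters left out ...]
.3 12.2] ang 83.1
yellow px [123. 225.] 106 z [0.148 0.151] rect c [616.7 171.7] sz [24.9 11. ] ang 80.4
knobtop px [343. 184.] 733 z [0.187 0.199] rect c [630.9 -73.8] sz [42.  14.4] ang 8.6
disc px [316. 158.] 35 z [0.158 0.16 ] rect c [652.7 -57.4] sz [ 4.1 28.3] ang 37.0
disc px [328. 168.] 126 z [0.16  0.168] rect c [638.2 -69.6] sz [26.3 44.5] ang 30.5
rods px [284. 209.] 783 z [0.161 0.167] rect c [614.6 -11.2] sz [21.6 92.6] ang 79.8
rods px [166. 177.] 130 z [0.161 0.179] rect c [666.4  95.5] sz [ 1.3 20.5] ang 80.5
rods px [135. 223.] 615 z [0.158 0.167] rect c [629.2 151.7] sz [20.4 63.2] ang 79.5
rods px [219. 225.] 555 z [0.159 0.167] rect c [610.9  57.8] sz [20.2 61. ] ang 79.4
```

```bash
python3 -c "
from cell import get_obs
print(get_obs()['qpos'])"; python3 -m handwheel '0 0 8.5 0 0 0 0.0876;0 0 8.5 0 0 0 0.0876;0 0 8.5 0 0 0 0.0876;0 0 8.5 0 0 0 0.0876;0 0 8.5 0 0 0 0.0876;0 0 8.5 0 0 0 0.0876;0 0 8.5 0 0 0 0.0876;0 0 8.5 0 0 0 0.0876;0 0 8.5 0 0 0 0.0876;0 0 8.5 0 0 0 0.0876'; python3 -c "
from cell import get_obs
print(get_obs()['qpos'])"
```

```text
[ 0.32448952  0.26796237  0.03050164  0.00886737 -1.34464992  1.0488095 ]
time_s: 3.05
tcp_pos: [0.6322, 0.0178, 0.3126]
orientation: [-0.007, -0.66, 0.751, -0.001]
contact_force: [-0.3, 0.8, -0.2]
opening: 0.0872
[ 0.3404322   0.26142132  0.02257637  0.0071826  -1.34412004 -0.47091919]
```

```bash
python3 -m handwheel '0 0 8.5 0 0 0 0.06;0 0 8.5 0 0 0 0.06;0 0 8.5 0 0 0 0.06;0 0 8.5 0 0 0 0.06;0 0 8.5 0 0 0 0.06;0 0 8.5 0 0 0 0.06;0 0 8.5 0 0 0 0.06;0 0 8.5 0 0 0 0.06;0 0 5.5 0 0 0 0.06;0 0 0 0 0 0 0.06'; cat > tgt.py <<'E'
import sys; from cell import get_obs; import numpy as np
from scipy.spatial.transform import Rotation as R
# target x y z(m) yaw(deg, tool x): prints rotvec(tool,deg) and shift in tool axes
x,y,z,yaw=map(float,sys.argv[1:5]); o=get_obs(); w=o["orientation"]; r=R.from_quat([w[1],w[2],w[3],w[0]])
a=np.radians(yaw/2); g=R.from_quat([np.cos(a),np.sin(a),0,0])
print("turn",np.round(np.degrees((r.inv()*g).as_rotvec()),2),"shift now",(r.inv().apply(np.array([x,y,z])-o["tcp_pos"])*1000).round(1),"shift at target yaw",(g.inv().apply(np.array([x,y,z])-o["tcp_pos"])*1000).round(1),"F",o["contact_force"].round(1),"M",o["torque"].round(2),"open",round(o["opening"],4),"t",o["time_s"],"tcp",o["tcp_pos"].round(4))
E
python3 tgt.py .631 -.074 .184 -171.4
```

```text
time_s: 4.05
tcp_pos: [0.6272, 0.0286, 0.3138]
orientation: [-0.005, -0.068, 0.998, -0.004]
contact_force: [-0.1, -0.7, -0.0]
opening: 0.0599
turn [-0.44 -0.57 -0.77] shift now [   8.9 -101.1  130.6] shift at target yaw [  11.5 -102.   129.8] F [-0.1 -0.7 -0. ] M [ 0.1  -0.21  0.  ] open 0.0599 t 4.05 tcp [0.6272 0.0286 0.3138]
```

```bash
python3 -m handwheel '-0.4 -0.6 -0.8 0.004 -0.035 0.015 0.06;0 0 0 0.004 -0.035 0.02 0.06;0 0 0 0.004 -0.032 0.02 0.06;0 0 0 0 0 0.02 0.06;0 0 0 0 0 0 0.06'; python3 tgt.py .631 -.074 .184 -171.4
```

```text
time_s: 4.55
tcp_pos: [0.6301, -0.073, 0.2382]
orientation: [0.002, -0.083, 0.997, 0.0]
contact_force: [-0.7, 1.0, -0.2]
opening: 0.06
turn [0.03 0.24 0.96] shift now [-0.5 -1.2 54.2] shift at target yaw [-0.7 -1.2 54.2] F [-0.7  1.  -0.2] M [ 0.08 -0.08 -0.03] open 0.06 t 4.55 tcp [ 0.6301 -0.073   0.2382]
```

```bash
python3 -m handwheel '0 0.2 1 0 -0.001 0.025 0.06;0 0 0 0 0 0.02 0.06;0 0 0 0 0 0.009 0.06;0 0 0 0 0 0 0.02;0 0 0 0 0 0 0.005;0 0 0 0 0 0 0.005;0 0 0 0 0 0 0.005'; python3 tgt.py .631 -.074 .184 -171.4
```

```text
time_s: 5.25
tcp_pos: [0.6338, -0.0704, 0.1908]
orientation: [0.005, -0.08, 0.997, -0.0]
contact_force: [-0.6, 0.0, -0.5]
opening: 0.0333
turn [-0.09  0.53  0.54] shift now [ 3.4 -3.1  6.7] shift at target yaw [ 3.3 -3.1  6.8] F [-0.6  0.  -0.5] M [ 0.04 -0.16  0.01] open 0.0333 t 5.25 tcp [ 0.6338 -0.0704  0.1908]
```

```bash
python3 -m handwheel '0 0.5 0.5 0.0034 -0.003 0.006 0.005;0 0 0 0 0 0 0.005;0 0 0 0 0 0 0.005;0 0 0 0 0 0 0.005;0 0 0 0 0 0 0.005'; python3 tgt.py .631 -.074 .184 -171.4
```

```text
time_s: 5.75
tcp_pos: [0.6334, -0.0745, 0.1882]
orientation: [0.004, -0.075, 0.997, -0.001]
contact_force: [0.1, 1.1, 0.8]
opening: 0.0138
turn [-0.14  0.43  0.  ] shift now [2.3 0.8 4.2] shift at target yaw [2.3 0.8 4.2] F [0.1 1.1 0.8] M [ 0.29 -0.16 -0.02] open 0.0138 t 5.75 tcp [ 0.6334 -0.0745  0.1882]
```

```bash
python3 -m handwheel '0 0 -4 0.002 0 0.003 0.005;0 0 -8.5 0 0 0 0.005;0 0 -8.5 0 0 0 0.005;0 0 -8.5 0 0 0 0.005;0 0 -8.5 0 0 0 0.005;0 0 -8.5 0 0 0 0.005;0 0 -8.5 0 0 0 0.005;0 0 0 0 0 0 0.005'; python3 tgt.py .631 -.074 .186 -98.3
```

```text
time_s: 6.55
tcp_pos: [0.6314, -0.0719, 0.1882]
orientation: [0.005, -0.535, 0.845, -0.002]
contact_force: [1.4, -0.9, 0.4]
opening: 0.0139
turn [ -0.49   0.28 -17.06] shift now [ 2.1 -0.6  2.2] shift at target yaw [2.1 0.  2.2] F [ 1.4 -0.9  0.4] M [-0.15 -0.34  0.02] open 0.0139 t 6.55 tcp [ 0.6314 -0.0719  0.1882]
```

```bash
python3 -m handwheel '0 0 -8 0.002 0 0.001 0.005;0 0 -7 0 0 0 0.005;0 0 -4 0 0 0 0.005;0 0 -3 0 0 0 0.005;0 0 -3 0 0 0 0.005;0 0 -2 0 0 0 0.005'; python3 tgt.py .631 -.074 .186 -98.3
```

```text
time_s: 7.15
tcp_pos: [0.6304, -0.0724, 0.1882]
orientation: [-0.005, 0.712, -0.702, 0.002]
contact_force: [0.2, -0.4, 1.4]
opening: 0.016
turn [-0.56  0.31  9.04] shift now [ 1.6 -0.6  2.2] shift at target yaw [ 1.5 -0.9  2.2] F [ 0.2 -0.4  1.4] M [ 0.03  0.09 -1.04] open 0.016 t 7.15 tcp [ 0.6304 -0.0724  0.1882]
```

The moment of 1 N·m and the opened jaws indicate the stop. I ease back, release and lift.

```bash
python3 -m handwheel '0 0 5 0 0 0 0.005;0 0 0 0 0 0 0.03;0 0 0 0 0 0 0.05;0 0 0 0 0 0 0.05;0 0 0 0 0 -0.03 0.05;0 0 0 0 0 -0.04 0.05;0 0 0 0 0 -0.04 0.07;0 0 -8.5 0 0 0 0.07;0 0 -8.5 0 0 0 0.07;0 0 -8.5 0 0 0 0.07;0 0 -8.5 0 0 0 0.07;0 0 -8.5 0 0 0 0.07'; python3 tgt.py .671 .119 .28 -10
```

```text
time_s: 8.35
tcp_pos: [0.6278, -0.0734, 0.3007]
orientation: [-0.003, 0.9, -0.436, 0.002]
contact_force: [-0.3, 0.2, -0.8]
opening: 0.0703
turn [ -0.36  -0.15 -41.69] shift now [-124.2 -153.    21.7] shift at target yaw [   9.1 -197.    20.7] F [-0.3  0.2 -0.8] M [0.06 0.02 0.03] open 0.0703 t 8.35 tcp [ 0.6278 -0.0734  0.3007]
```

```bash
python3 -m handwheel '0 0 -8.5 0 0 0 0.076;0 0 -8.5 0 0 0 0.076;0 0 -8.5 0 0 0 0.076;0 0 -8.5 0 0 0 0.076;0 0 -7 0.004 -0.03 0 0.076;0 0 0 0.002 -0.045 0.01 0.076;0 0 0 0.002 -0.045 0.01 0.076;0 0 0 0.002 -0.04 0.01 0.076;0 0 0 0.002 -0.02 0.01 0.076'; python3 tgt.py .6692 .1122 .181 -10
```

```text
time_s: 9.25
tcp_pos: [0.6748, 0.103, 0.2612]
orientation: [-0.002, 0.996, -0.086, 0.003]
contact_force: [0.4, -0.2, 0.3]
opening: 0.0759
turn [-0.27 -0.32  0.11] shift now [-7.6 -7.7 80.2] shift at target yaw [-7.1 -8.  80.2] F [ 0.4 -0.2  0.3] M [-0.01  0.04  0.06] open 0.0759 t 9.25 tcp [0.6748 0.103  0.2612]
```

```bash
python3 -m handwheel '-0.3 -0.3 0 -0.007 -0.008 0.03 0.076;0 0 0 0 0 0.01 0.076'; python3 - <<'E'
from h import *
from cell import eyes,get_obs
i=eyes.camera_info("wrist"); p,d=eyes.snapshot("wrist"); np.savez("pics/w2.npz",p=p,d=d,**i); cv2.imwrite("pics/w2.png",cv2.resize(p[...,::-1],None,fx=1.5,fy=1.5))
P=fcloud(p,d,i["K"],i["extrinsics"]); Z=P[...,2]; v,u=np.indices(d.shape)
hsv=cv2.cvtColor(p,cv2.COLOR_RGB2HSV); H,S,V=[hsv[...,k].astype(int) for k in range(3)]
def rep(n,m):
    k,l,s,c=cv2.connectedComponentsWithStats(m.astype(np.uint8)); 
    for i in range(1,k):
        if s[i,4]>40:
            q=P[l==i]; rr=cv2.minAreaRect((q[:,:2]*1000).astype(np.float32)); print(n,c[i].round(),s[i,4],np.round(rr[0],1),np.round(rr[1],1),round(rr[2],1))
roi=(Z>.184)&(Z<.2)&(d>0)
rep("redtab",roi&((H<6)|(H>174))&(S>140)&(V>60)); rep("bluetab",roi&(H>105)&(H<130)&(S>120)); rep("dark/grey",roi&(S<70))
E
python3 tgt.py .6692 .1122 .181 -10
```

```text
time_s: 9.45
tcp_pos: [0.6697, 0.1156, 0.2189]
orientation: [0.0, 0.996, -0.084, -0.0]
contact_force: [-0.8, 0.0, -1.0]
opening: 0.0759
redtab [224. 237.] 557 [673.4 137.6] [ 9.9 24.1] 79.7
bluetab [369. 235.] 487 [656.8  43.1] [10.  24.3] 81.0
dark/grey [283. 238.] 562 [666.8 100.3] [10. 24.] 80.1
dark/grey [416. 228.] 276 [654.7   6.4] [10.5 14.8] 80.5
dark/grey [497. 235.] 546 [631.3 -72. ] [39.8 14.2] 80.8
turn [ 0.07 -0.01  0.31] shift now [-0.6  2.8 37.9] shift at target yaw [-0.6  2.8 37.9] F [-0.7 -0.8 -0.6] M [-0.02  0.08 -0.07] open 0.0759 t 9.5 tcp [0.6702 0.1149 0.2189]
```

View pics/w2.png

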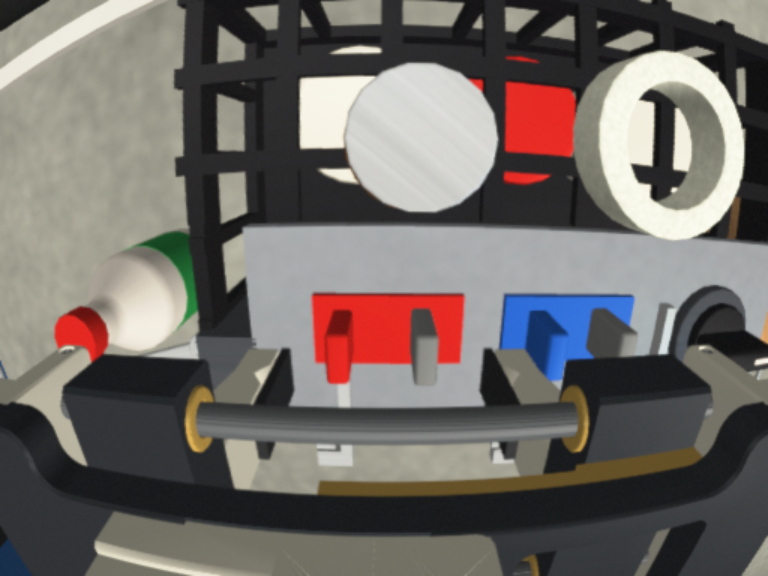

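The picture shows red tab and plate at (340,345)/(424,345) between the fingers, and the knob bar measures about 1.585 rad. The measured red catch position agrees with before.

```bash
python3 -m handwheel '0 0 0 -0.0006 0.002 0.01 0.068;0 0 0 0 0 0 0.068'; python3 tgt.py .669 .1128 .181 -10
```

```text
time_s: 9.7
tcp_pos: [0.6698, 0.1113, 0.2091]
orientation: [0.001, 0.996, -0.085, 0.0]
contact_force: [-0.8, 1.0, -0.3]
opening: 0.069
turn [ 0.09 -0.05  0.28] shift now [-1.  -1.4 28.1] shift at target yaw [-1.  -1.3 28.1] F [-0.8  1.  -0.3] M [-0.07  0.1   0.01] open 0.069 t 9.7 tcp [0.6698 0.1113 0.2091]
```

```bash
python3 -m handwheel '0 0 0 -0.001 -0.0013 0.013 0.068;0 0 0 0 0 0.012 0.068'; python3 tgt.py .669 .1128 .181 -10
```

```text
time_s: 9.9
tcp_pos: [0.6709, 0.1115, 0.1864]
orientation: [-0.0, 0.996, -0.086, 0.003]
contact_force: [0.7, -0.5, -0.5]
opening: 0.0678
turn [-0.07 -0.36  0.18] shift now [-2.1 -0.9  5.4] shift at target yaw [-2.1 -0.9  5.4] F [ 0.7 -0.5 -0.5] M [-0.05  0.04  0.02] open 0.0678 t 9.9 tcp [0.6709 0.1115 0.1864]
```

```bash
python3 -m handwheel '0 0 0 -0.002 -0.001 0.005 0.06;0 0 0 0 0 0 0.045;0 0 0 0 0 0 0.03;0 0 0 0 0 0 0.03;0 0 0 0 0 0 0.03;0 0 0 0 0 0 0.03;0 0 0 0 0 0 0.03'; python3 tgt.py .669 .1128 .181 -10
```

```text
time_s: 10.6
tcp_pos: [0.6682, 0.1121, 0.1791]
orientation: [-0.0, 0.996, -0.086, 0.002]
contact_force: [-0.4, 1.1, -3.0]
opening: 0.0355
turn [-0.04 -0.23  0.1 ] shift now [ 0.7 -0.9 -1.9] shift at target yaw [ 0.7 -0.9 -1.9] F [-0.4  1.1 -3. ] M [ 0.48 -0.05 -0.02] open 0.0355 t 10.6 tcp [0.6682 0.1121 0.1791]
```

Red reads 35.5 mm, which is home. I release, lift and move to blue.

```bash
python3 -m handwheel '0 0 0 0 0 0 0.03;0 0 0 0 0 0 0.03;0 0 0 0 0 0 0.06;0 0 0 0 0 0 0.066;0 0 0 0 0 0 0.066;0 0 0 0 0 -0.03 0.066;0 0 0 0 0.03 -0.005 0.066;0 0 0 0 0.04 0 0.066;0 0 0 0 0.02 0 0.068;0 0 0 0 0 0 0.068'; python3 tgt.py .6525 .0185 .181 -10
```

```text
time_s: 11.6
tcp_pos: [0.6534, 0.0219, 0.2174]
orientation: [0.0, 0.996, -0.084, 0.004]
contact_force: [0.6, 0.4, -0.0]
opening: 0.0676
turn [ 0.02 -0.41  0.34] shift now [-0.6  3.5 36.3] shift at target yaw [-0.3  3.5 36.4] F [ 0.6  0.4 -0. ] M [0.01 0.02 0.01] open 0.0676 t 11.6 tcp [0.6534 0.0219 0.2174]
```

```bash
python3 -m handwheel '0 -0.4 0 -0.0005 0.0033 0.015 0.066;0 0 0 0 0 0.003 0.066'; python3 - <<'E'
from h import *
z=np.load("pics/w1.npz"); P=fcloud(z["p"],z["d"],z["K"],z["extrinsics"])
q=P[160:222,280:292].reshape(-1,3); q=q[q[:,2]>.155]-[.6523,.0175,0]; c,s=np.cos(np.radians(10)),np.sin(np.radians(10))
X=q[:,0]*c-q[:,1]*s; Y=q[:,0]*s+q[:,1]*c
print(np.percentile(X,[2,98]),np.percentile(Y,[2,50,98]),np.percentile(q[:,2],[2,50,98]))
E
python3 tgt.py .6525 .0185 .192 -10
```

```text
time_s: 11.8
tcp_pos: [0.6527, 0.0187, 0.199]
orientation: [-0.0, 0.996, -0.085, 0.001]
contact_force: [0.0, 0.1, -0.7]
opening: 0.0658
[-0.05082148  0.01258377] [-0.04535424 -0.04224822 -0.03935538] [0.16276658 0.16553627 0.16697213]
turn [-0.03 -0.06  0.28] shift now [-0.2  0.2  7. ] shift at target yaw [-0.2  0.2  7. ] F [ 0.   0.1 -0.7] M [-0.03  0.02  0.06] open 0.0658 t 11.8 tcp [0.6527 0.0187 0.199 ]
```

```bash
python3 -m handwheel '0 0 0 0 0 0.007 0.06;0 0 0 0 0 0 0.045;0 0 0 0 0 -0.001 0.03;0 0 0 0 0 0 0.03;0 0 0 0 0 0 0.03;0 0 0 0 0 0 0.03;0 0 0 0 0 0 0.03'; python3 tgt.py .6525 .0185 .192 -10
```

```text
time_s: 12.5
tcp_pos: [0.6525, 0.0184, 0.1901]
orientation: [0.002, 0.996, -0.084, -0.001]
contact_force: [0.0, -1.5, -1.9]
opening: 0.0355
turn [0.3  0.15 0.39] shift now [-0.1 -0.1 -1.9] shift at target yaw [-0.1 -0.1 -1.9] F [ 0.  -1.5 -1.9] M [ 0.46 -0.15 -0.08] open 0.0355 t 12.5 tcp [0.6525 0.0184 0.1901]
```

```bash
python3 -m handwheel '0 0 0 0 0 0 0.03;0 0 0 0 0 0 0.03;0 0 0 0 0 0 0.06;0 0 0 0 0 0 0.064;0 0 0 0 0 0 0.064;0 0 0 0 0 -0.035 0.064;0 0 -8 -0.03 0 -0.03 0.06;0 0 -8.5 -0.02 0 0 0.06;0 0 -8.5 0 0 0 0.06;0 0 -8.5 0 0 0 0.06;0 0 -8.5 0 0 0 0.06;0 0 -5 0 0 0 0.06'; python3 tgt.py .591 .024 .198 37; python3 - <<'E'
from h import *
from cell import eyes,get_obs
i=eyes.camera_info("wrist"); p,d=eyes.snapshot("wrist"); cv2.imwrite("pics/w3.png",cv2.resize(p[...,::-1],None,fx=1.5,fy=1.5))
P=fcloud(p,d,i["K"],i["extrinsics"]); Z=P[...,2]
hsv=cv2.cvtColor(p,cv2.COLOR_RGB2HSV); H,S,V=[hsv[...,k].astype(int) for k in range(3)]
def rep(n,m):
    k,l,s,c=cv2.connectedComponentsWithStats(m.astype(np.uint8)); 
    for i in range(1,k):
        if s[i,4]>40:
            q=P[l==i]; rr=cv2.minAreaRect((q[:,:2]*1000).astype(np.float32)); print(n,c[i].round(),s[i,4],np.round(rr[0],1),np.round(rr[1],1),round(rr[2],1),np.percentile(q[:,2],[5,95]).round(3))
roi=(Z>.184)&(Z<.2)&(d>0)
rep("redtab",roi&((H<6)|(H>174))&(S>140)&(V>60)); rep("bluetab",roi&(H>105)&(H<130)&(S>120)); rep("dark/grey",roi&(S<70)); rep("orange",(H>5)&(H<18)&(S>150)&(Z>.212)&(P[...,0]<.64)); 
E
```

```text
time_s: 13.7
tcp_pos: [0.6017, 0.0254, 0.2602]
orientation: [0.002, 0.944, 0.33, -0.001]
contact_force: [0.0, 0.0, 0.4]
opening: 0.0603
turn [0.2  0.25 1.49] shift now [-9.  -5.8 62.2] shift at target yaw [-9.4 -5.3 62.2] F [0.  0.  0.4] M [-0.04 -0.07  0.01] open 0.0603 t 13.7 tcp [0.6017 0.0254 0.2602]
redtab [207.  59.] 475 [670.6 125.9] [10.7 24.1] 81.4 [0.187 0.191]
bluetab [295. 156.] 454 [654.6  32.5] [10.3 23.3] 83.0 [0.187 0.191]
dark/grey [308.  24.] 209 [736.   85.9] [12.8 43.7] 10.0 [0.192 0.2  ]
dark/grey [232.  85.] 437 [666. 100.] [ 9.5 22.7] 79.0 [0.189 0.192]
dark/grey [317. 182.] 427 [649.7   7.5] [ 9.6 22.9] 79.4 [0.186 0.192]
dark/grey [356. 242.] 77 [633.1 -54.6] [ 5.  14.3] 75.8 [0.184 0.194]
orange [248. 237.] 269 [592.5  26.2] [12.1 16.4] 31.4 [0.213 0.217]
```

View pics/w3.png

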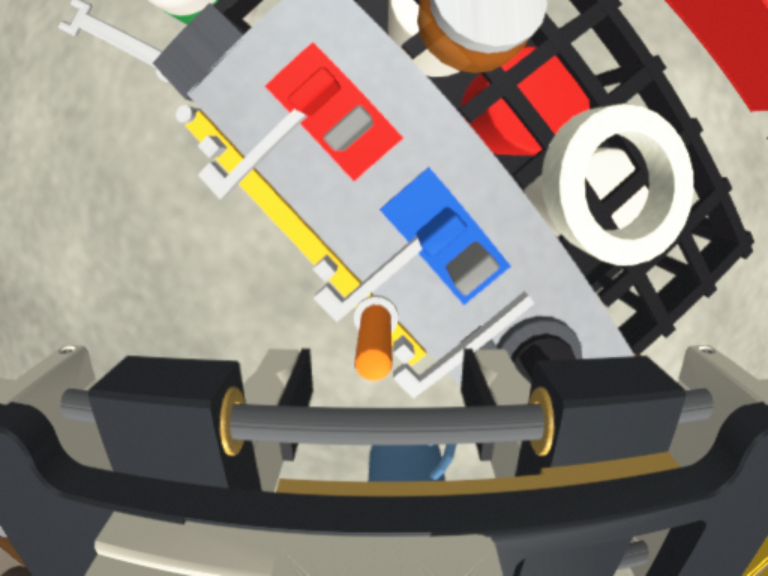

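Both tabs are home (tab-plate distance ~26 mm), and the handle at (375,350) lies between the fingers. I descend and grip.

```bash
python3 -m handwheel '0 0 1 -0.008 -0.0055 0.005 0.06;0 0 0 0 0 0.03 0.06;0 0 0 0 0 0.025 0.06;0 0 0 0 0 0 0.03;0 0 0 0 0 0 0.008;0 0 0 0 0 0 0.008;0 0 0 0 0 0 0.008;0 0 0 0 0 0 0.008'; python3 tgt.py .5915 .0245 .198 37
```

```text
time_s: 14.55
tcp_pos: [0.5909, 0.0245, 0.2026]
orientation: [0.003, 0.949, 0.315, 0.001]
contact_force: [0.1, 0.1, 0.6]
opening: 0.0251
turn [ 0.35 -0.05 -0.25] shift now [0.5 0.4 4.6] shift at target yaw [0.5 0.4 4.6] F [0.1 0.1 0.6] M [-0.06 -0.03 -0.01] open 0.0251 t 14.55 tcp [0.5909 0.0245 0.2026]
```

```bash
python3 -m handwheel '0 0 0 0 0 0.003 0.005;0 0 0 0 0 0 0.005;0 0 0 -0.0129 -0.0153 0 0.005;0 0 0 -0.0109 -0.0168 0 0.005;0 0 0 -0.0088 -0.018 0 0.005;0 0 0 -0.0065 -0.0189 0 0.005;0 0 0 -0.0042 -0.0196 0 0.005'; cat > g.py <<'E'
from cell import get_obs; import numpy as np
p=get_obs()["tcp_pos"][:2]-[.6196,.187]; c,s=np.cos(np.radians(10)),np.sin(np.radians(10))
x,y=p[0]*c-p[1]*s,p[0]*s+p[1]*c; print("gate deg",np.degrees(np.arctan2(-x,-y)).round(1),"r",np.hypot(x,y).round(4))
E
python3 g.py;python3 tgt.py .5915 .0245 .198 37
```

```text
time_s: 15.25
tcp_pos: [0.5038, 0.0637, 0.2008]
orientation: [0.008, 0.95, 0.312, 0.002]
contact_force: [15.7, -18.6, -8.2]
opening: 0.0172
gate deg 33.2 r 0.1692
turn [ 0.89  0.08 -0.65] shift now [47.4 83.5  4.1] shift at target yaw [46.5 84.1  2.8] F [ 15.7 -18.6  -8.2] M [-6.17 -5.07 -0.26] open 0.0172 t 15.25 tcp [0.5038 0.0637 0.2008]
```

```bash
python3 -m handwheel '0 0 0 0 -0.02 0 0.005;0 0 0 0.002 -0.02 0 0.005;0 0 0 0.004 -0.0198 0 0.005;0 0 0 0.0055 -0.0193 0 0.005'; python3 g.py;python3 tgt.py .5915 .0245 .198 37
```

```text
time_s: 15.65
tcp_pos: [0.4619, 0.1292, 0.2006]
orientation: [0.011, 0.951, 0.309, -0.001]
contact_force: [-0.6, -4.8, 1.9]
opening: 0.0172
gate deg 59.9 r 0.168
turn [ 1.16  0.5  -1.03] shift now [ 43.5 160.8   5.5] shift at target yaw [ 40.6 161.6   2.6] F [-0.6 -4.8  1.9] M [-1.27  0.24 -0.37] open 0.0172 t 15.65 tcp [0.4619 0.1292 0.2006]
```

```bash
python3 -m handwheel '0 0 0 0.008 -0.0188 0 0.005;0 0 0 0.009 -0.0178 0 0.005;0 0 0 0.0112 -0.0166 0 0.005;0 0 0 0.008 -0.0092 0 0.005;0 0 0 0 0 0 0.005'; python3 g.py;python3 tgt.py .5915 .0245 .198 37
```

```text
time_s: 16.15
tcp_pos: [0.4528, 0.2014, 0.2006]
orientation: [0.012, 0.951, 0.308, -0.001]
contact_force: [1.1, -3.8, 0.7]
opening: 0.0175
gate deg 84.9 r 0.1674
turn [ 1.29  0.59 -1.15] shift now [  8.8 224.5   7.6] shift at target yaw [  4.3 224.8   2.6] F [ 1.1 -3.8  0.7] M [-0.7  -0.41 -0.05] open 0.0175 t 16.15 tcp [0.4528 0.2014 0.2006]
```

```bash
python3 -m handwheel '0 0 0 0.001 -0.002 0 0.005;0 0 0 0 0 0 0.005;0 0 0 0 0 0 0.005'; python3 g.py; python3 - <<'E'
from h import *
from cell import eyes
for n in ("scene","side"):
    i=eyes.camera_info(n);p,d=eyes.snapshot(n); cv2.imwrite(f"pics/{n}1.png",p[:,:,::-1])
    z=np.load(f"pics/{n}0.npz"); D=np.abs(p.astype(int)-z["p"]).max(-1)>40; o=p.copy(); o[D]=o[D]//2+[60,0,60]
    P=cloud(p,d,i["K"],i["extrinsics"]); hsv=cv2.cvtColor(p,cv2.COLOR_RGB2HSV); m=(hsv[...,0]>20)&(hsv[...,0]<32)&(hsv[...,1]>150)&(P[...,2]>.05)&(P[...,2]<.16)&(abs(P[...,1]-.2)<.25)&(P[...,0]<.66)
    q=P[m][:,:2].astype(np.float32); print(n,m.sum(),cv2.fitLine(q,cv2.DIST_HUBER,0,.01,.01).ravel().round(3) if len(q)>5 else q)
    a=p if n=="scene" else a; 
c=np.hstack([a[90:330,140:380],p[90:330,170:410]]); cv2.imwrite("pics/end.png",cv2.resize(c[...,::-1],None,fx=1.65,fy=1.65))
E
python3 tgt.py .4528 .2014 .2 37
```

```text
time_s: 16.45
tcp_pos: [0.4529, 0.202, 0.2005]
orientation: [0.013, 0.951, 0.307, -0.001]
contact_force: [-0.6, -2.7, 3.0]
opening: 0.0175
gate deg 85.2 r 0.1674
scene 1515 [ 0.998  0.064 -0.019  0.163]
side 1260 [ 0.995 -0.101  0.529  0.19 ]
turn [ 1.34  0.61 -1.19] shift now [-0.4  0.5  0.6] shift at target yaw [-0.5  0.5  0.6] F [-1.3 -2.7  2.4] M [-0.77  0.38 -0.13] open 0.0172 t 16.55 tcp [0.4529 0.2021 0.2006]
```

View pics/end.png

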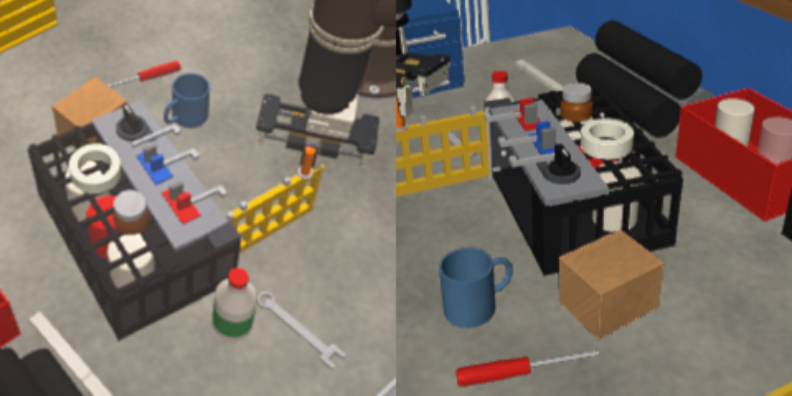

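The picture shows the gate about 85° open with the orange post at (310,160) in the jaws. Both catches are home, the knob is turned, and the loose things look unmoved. Handing in.

```bash
python3 -c "
from cell import sign_off
print(sign_off())"
```

```text
the job is handed in; nothing more can be done
None
```

The gate is wide open, and I handed the job in at about 16.6 s with the gripper still holding the orange handle.

- **Knob:** I turned it anticlockwise until it stopped against about 1 N·m. The wrist camera then showed the bar at about 1.585 rad.
- **Catches:** I squeezed red first, then blue. The jaws closed to 35.5 mm on each, against 36 mm expected when home. A later wrist image put each tab about 26 mm from its plate, which means fully home.
- **Gate:** I swung it past the detent. It holds still at about 85° (1.48 rad), worked out from the arm's position. The gate fitted in the side image gave about the same angle; the fit from the scene image disagreed, probably because it picked up other yellow, and I did not use it.
- **Grip:** The jaws read 17.2–17.5 mm on the 18 mm post, and the wrist feels a pull of about 3 N.
- **Loose things:** None looked moved in the last scene and side pictures. I judged that by eye and did not measure it.

The wrist force read about 25 N at the start of the swing, well under the 120 N limit. No check failed.

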